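Bed in the two springs of a tilt plate

TASK

The spring-backed tilt plate on the clamp bench has new springs to be bedded in. Press down the corner with the round pad with your fingertips until its pointer stands level with the brass marker on its scale, hold it there for a good second, and let it rise fully; then do the same at the corner with the square pad and let go. Work one corner at a time, do not drive a pointer on past its marker, do not shift the markers, and leave the other things on the bench where they are.

Things in the scene. Friction and masses are not known exactly. Their poses are not given: they have to be found in the camera images.
- mount: Fixed mount, 240 x 360 mm. Origin on the bench under the midpoint of the two pads; at yaw 0 x points away from the robot. On it a level 160 mm aluminium plate, mid-plane 70 mm up, tips about a ball at its corner nearest the robot (x -85 mm, y 0) and is sprung at its left and right corners. Each of these has a black pad and a pointer running out to an upright scale 98 mm high on its robot side.
- pad_round_top (a point): Centre of the top face of the round black pad (40 mm diameter, 10 mm thick) on the plate's left corner (mount x 0, y +85 mm). At rest 84 mm above the bench. The top of the plate around it is 10 mm lower. Nothing near it is higher than 98 mm; the scale begins 42 mm from the pad's centre, outwards.
- pad_square_top (a point): Centre of the top face of the square black pad (40 x 40 mm, 10 mm thick) on the plate's right corner (mount x 0, y -85 mm). At rest 84 mm above the bench. Surroundings as for the round pad.
- pad_round: The round pad itself, part of the plate. Origin at the centre of its underside, 10 mm under point pad_round_top; z is its own upward normal.
- pad_square: The square pad itself, part of the plate. Origin at the centre of its underside, 10 mm under point pad_square_top; z is its own upward normal.
- tilt_round (a joint): How far the round-pad corner is pressed down, rad: 0 at rest, stop at 0.26. Pad centre 120 mm and pointer tip 184 mm from the tilt axis: 0.1 rad lowers the pad 12 mm, the tip 18 mm. Sprung: about 2.5 N on the pad starts it, then about 0.35 N more per mm of pad travel; it springs back when let go. A press on the middle of the round pad leaves the other corner at rest.
- tilt_square (a joint): The same for the square-pad corner.
- tip_round (a point): Tip of the round-pad corner's pointer, 64 mm beyond the pad's centre and 70 mm above the bench at rest. The pointer is 4 mm thick.
- tip_square (a point): Tip of the square-pad corner's pointer, likewise.
- marker_round (a joint): How far the round-pad corner's brass marker is set below the height of its pointer tip at rest, m (0.016 to 0.036). The marker slides stiffly on the scale and stays where it is unless it is pushed.
- marker_square (a joint): The same for the square-pad corner's marker.
- mark_round (a point): Middle of the inner edge of the round-pad corner's brass marker (block 22 x 22 mm, 10 mm high), 6 mm outwards of the pointer tip, at the height the tip must reach. The pointer stands level with the marker while its tip is within the marker's 10 mm height.
- mark_square (a point): The same for the square-pad corner.
- yellow_block: Yellow plastic block 45 x 60 x 40 mm, bystander, to be left alone. Origin at the centre of its underside.
- tumbler: Glass tumbler, 70 mm across, 90 mm high, bystander. Origin at the centre of its underside.
- sanding_block: Wooden sanding block with cork sole, 110 x 60 x 36 mm, bystander. Origin at the centre of its underside.
- tape_roll: Roll of paper tape lying flat, 90 mm across, 24 mm high, bystander. Origin at the centre of its underside.
- wax_tin: Round steel wax tin, 72 mm across, 35 mm high, bystander. Origin at the centre of its underside.
- loose_clamp: Small F-clamp lying flat, 185 x 80 mm, 24 mm high, bystander. Origin near the middle of its bar, on the bench.

How it is judged (in metres and radians):
On the way, in this order (a step that is already met when the one before it is completed fails the run):
1. the round pad is pressed by the fingers so that its pointer stands within the marker's height, the other corner at rest (z of tip_round in the frame of mark_round between -0.005 and 0.005 m and contact force between the fingers and pad_round above 0.5 N and value of joint tilt_square below 0.03 rad), for 0.8 s.
2. the round-pad corner has risen again (value of joint tilt_round below 0.02 rad), for 0.2 s.
3. the square pad is pressed by the fingers so that its pointer stands within the marker's height, the other corner at rest (z of tip_square in the frame of mark_square between -0.005 and 0.005 m and contact force between the fingers and pad_square above 0.5 N and value of joint tilt_round below 0.03 rad), for 0.8 s.
At the end, for the whole second after the job is handed in: Both corners are back at rest (under 0.02 rad), the markers are within 4 mm of where they were set and the bystanders within 20 mm of where they stood (value of joint each of tilt_round, tilt_square below 0.02 rad and distance of each of mark_round, mark_square from where it was at the start of the episode below 0.004 m and distance of each of yellow_block, tumbler, sanding_block, tape_roll, wax_tin, loose_clamp from where it was at the start of the episode below 0.02 m); the robot touches nothing.
It fails at once if the round-pad corner's pointer is driven more than 10 mm below the middle of its marker (5 mm past its lower edge) (z of tip_round in the frame of mark_round below -0.01 m).
It fails at once if the square-pad corner's pointer is driven more than 10 mm below the middle of its marker (5 mm past its lower edge) (z of tip_square in the frame of mark_square below -0.01 m).
It fails at once if a marker is shifted by over 4 mm (distance of any of mark_round, mark_square from where it was at the start of the episode above 0.004 m).
It fails at once if a bystander is moved or lifted by over 20 mm (distance of any of yellow_block, tumbler, sanding_block, tape_roll, wax_tin, loose_clamp from where it was at the start of the episode above 0.02 m).
It fails at once if the tumbler is tipped (angle between tumbler's own z axis and vertical above 0.3 rad).
It also fails if it takes over 58 s, if anything falls off the work surface, if the arm or the gripper's body presses on something with over 40 N, if the wrist force passes 120 N, or if a joint passes its speed limit or range.

ROBOT

A 7-joint arm with a two-finger parallel gripper is mounted at the origin on the work surface. World frame = base frame: x ahead of the robot, y to its left, z up, the work surface at z = 0. Lengths are in mm, angles in rad, forces in N, time in s.
With the tool pointing down it reaches from about 400 to 900 mm from the base axis. Payload 5.6 kg.
Tool frame: the origin (TCP) lies midway between the tips of the shut fingers; the grasp point (between the pads) lies 19 mm behind it; x points along the fingers, y is the direction in which the jaws open and shut, and the axes are right-handed (so a half turn about x gives the same grasp; the last joint's range is limited). The gripper opens to 92 mm and grips with 3 to 60 N. Pads are 20 mm wide; open, the fingers measure 128 mm over their backs; the gripper's body (75 mm by 189 mm) begins 69 mm behind the grasp point.
Start: joints at [-1.235, 0.468, -0.012, 1.603, 0.006, 1.071, -0.056], TCP at [240.415, 603.912, 214.592] pointing down, gripper open.
Joint ranges: [-2.53, 2.53], [-0.31, 2.02], [-1.57, 1.55], [0.28, 2.44], [-1.29, 4.43], [0.15, 1.84], [-2.92, 2.92]. Speed limits (rad/s): [2.57, 2.57, 3.14, 3.14, 3.14, 3.14, 3.14].

INTERFACE

Orientations are given as a rotation vector (axis times angle).
In Python, from cell import robot, grip, kin, viewer gives the robot as it stands. Calls block until the motion is done:
- robot.movep(position, orientation): joint-space move of the TCP to a pose.
- robot.servo_line(position, feed=150, rotation=None): straight line of the TCP; rotation=None keeps the orientation; feed is the mean speed in mm/s.
- robot.goto_joints(angles): joint-space move.
- grip(opening, newtons=None): opening from 0.0 (shut) to 1.0 (fully open); newtons is the grip in N (None keeps the last); returns when the fingers have stopped.
- robot.hold(seconds).
- kin.ik(position, orientation): joint angles nearest the present ones, or None.
- robot.observe(): the state.
- viewer.read_camera(name): name is "scene" or "top" or "wrist"; returns the picture (400x640x3 uint8, red, green, blue); there is no depth.
- viewer.camera_info(name): a dict with "camera_matrix" (3x3 intrinsics, pixels), "R" (3x3) and "t" (3): a world point X has camera coordinates R X + t. Camera axes: x right, y down, z forward; pixel columns grow to the right and rows downward; lengths in mm; the calibration is good to about 2 mm. A picture is of the moment at which its call begins: read the wrist's pose just before it. camera_info takes no time and is no camera call; for the wrist camera it gives the pose at the moment of the call.
A pose or a line that the arm cannot do raises robot.IKError and nothing moves.
- robot.job_done(): hands the job in, once; it reports no verdict.
Trained networks look in the newest picture that a camera, given by its name, has taken for a name from the list of things; names that differ only in an ending like _2 or _b are one class to them, and where a whole thing is asked for, a point or a joint stands for the part that bears it (a point fixed in the world has none). Each returns a list of dicts, best first, with "confidence" (0 to 1); they miss things now and then, are a little off and sometimes report something else, mostly with a low value. They report only what shows in the picture. A call takes as long as a camera call.
- viewer.silhouettes(name, camera): "mask" (400x640 bool, what is visible of it).
- viewer.pinpoint(name, camera): "at" ([x, y, z] in mm, in the coordinates of the camera as it stood for that picture, good to about 4 mm: a listed point, or the origin of a listed thing).
The state is a dict: "t": time; "joints": joint angles; "joint_velocities": joint speeds; "joint_torque": joint torques, N m; "tcp_pos": TCP position; "tcp_rot": TCP orientation; "contact_force": force on the tool from outside, world axes, zero at the start; "wrist_torque": the same for the moment, N m; "grip_width": opening from 0.0 (shut) to 1.0 (fully open).
Only numpy, scipy, OpenCV 4.12 (cv2) and the standard library are available. Lean on these libraries where they do the work, as an engineer would, in place of code of your own. Each camera call takes 0.05 s, during which the arm holds its last target.

## Working session

There is one attempt and no reset: what is moved stays moved. The work goes in short steps, each a Python script; the robot and the scene stay as the last script left them, time stands still between calls to the robot, and variables do not carry over. Pictures are saved under pics/ and viewed, and the job is handed in when it is done.

```bash
ls; mkdir -p pics; python3 - <<'E'
from cell import robot, grip, kin, viewer
import cv2,numpy as np
for c in ("scene","top","wrist"):
    im=viewer.read_camera(c); cv2.imwrite(f"pics/a_{c}.png",im[:,:,::-1])
    i=viewer.camera_info(c); R=np.array(i["R"]);t=np.array(i["t"])
    print(c,np.round(-R.T@t),np.round(R[2],2))
    for n in ["mount","pad_round_top","pad_square_top","tip_round","tip_square","mark_round","mark_square","tumbler","yellow_block","sanding_block","tape_roll","wax_tin","loose_clamp"]:
        for d in viewer.pinpoint(n,c)[:2]:
            print(n,round(d["confidence"],2),np.round(R.T@(np.array(d["at"])-t),1))
print(robot.observe())
E
```

```text
pics
scene [1353. -386. 1031.] [-0.59  0.36 -0.72]
mount 0.61 [491.9 -97.6   1. ]
pad_round_top 0.67 [495.4 -10.2  84.6]
pad_square_top 0.67 [ 484.9 -183.    81.3]
tip_round 0.66 [544.5  27.1  71.1]
tip_round 0.24 [407.8  59.8  -4.4]
tip_square 0.77 [ 520.5 -229.1   67.8]
tip_square 0.56 [ 484.6 -181.7   76.1]
mark_round 0.5 [548.7  31.9  46.7]
mark_square 0.69 [495.9 -10.7  84.4]
mark_square 0.48 [ 531.5 -235.5   40.6]
tumbler 0.93 [5.256e+02 1.518e+02 3.000e-01]
yellow_block 0.79 [ 6.595e+02 -5.610e+01  3.000e-01]
sanding_block 0.91 [ 4.580e+02 -3.632e+02 -2.000e-01]
sanding_block 0.62 [ 485.4 -180.6   75.6]
tape_roll 0.87 [405.2  57.3  -1. ]
wax_tin 0.93 [ 355.3 -241.8    0.5]
loose_clamp 0.64 [ 670.5 -237.3   -1.6]
top [ 433.   83. 1318.] [ 0.13 -0.01 -0.99]
mount 0.71 [492.5 -98.9  -4.4]
pad_round_top 0.61 [497.  -13.   84.2]
pad_square_top 0.78 [ 480.8 -184.5   83.5]
tip_square 0.84 [ 526.1 -230.7   71.7]
mark_round 0.6 [553.6  31.2  46. ]
mark_square 0.57 [ 527.5 -236.4   41.9]
tumbler 0.69 [529.2 145.5  -3.6]
yellow_block 0.71 [658.8 -58.5  -1.9]
yellow_block 0.68 [ 483.8 -18
[... 194 characters left out ...]
 -0.1  -0.96]
{'t': 2.1, 'joints': array([-1.23502446,  0.46748254, -0.01161246,  1.60272215,  0.00601568,
        1.07138397, -0.0562828 ]), 'joint_velocities': array([-0.0008382 , -0.00050177,  0.00306352,  0.00090196,  0.00016969,
       -0.00155764,  0.00040402]), 'joint_torque': array([ 1.74912079e-04, -5.20405161e+01, -1.23739374e-02, -2.44050550e+01,
       -5.66871045e-02,  1.13172055e-02,  9.94900802e-06]), 'tcp_pos': array([240.39499398, 603.91396392, 214.59452529]), 'tcp_rot': array([ 0.29721557,  1.55023543, -0.29716527]), 'contact_force': array([-0.20766583,  1.00025563, -0.47019971]), 'wrist_torque': array([0.00186935, 0.02949545, 0.03151038]), 'grip_width': 1.0013257270493763}
```

View pics/a_scene.png

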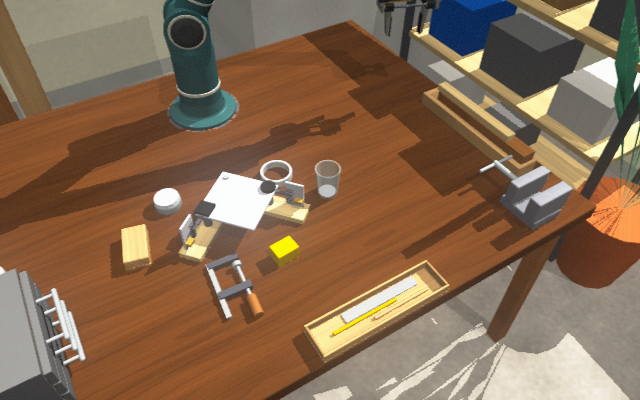

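View pics/a_top.png

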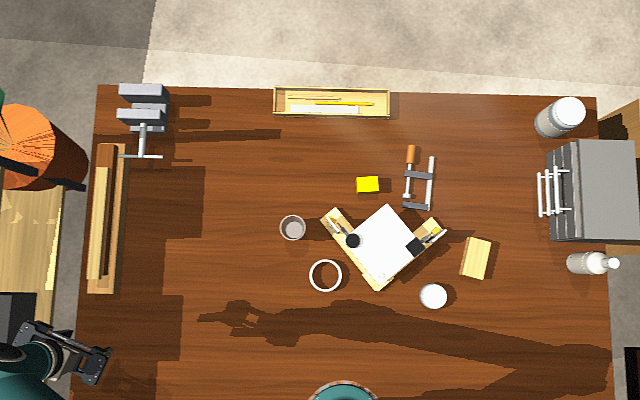

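View pics/a_wrist.png

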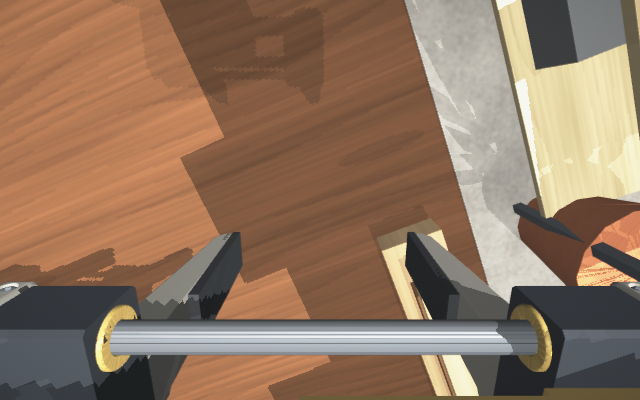

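```bash
cat > h.py <<'E'
from cell import robot, grip, kin, viewer
import cv2,numpy as np
from scipy.spatial.transform import Rotation as Ro
def cam(c="wrist"):
    i=viewer.camera_info(c); return np.array(i["camera_matrix"]),np.array(i["R"]),np.array(i["t"])
def proj(c,X):
    K,R,t=c; p=K@(R@np.array(X)+t); return p[:2]/p[2]
E
python3 - <<'E'
from h import *
K,R,t=cam(); o=robot.observe(); T=Ro.from_rotvec(o["tcp_rot"]).as_matrix()
C=-R.T@t
Rct=R@T   # tool->cam
ct=T.T@(C-o["tcp_pos"])
print(K,Rct.round(3),ct.round(1),T.round(2))
np.savez("wc.npz",Rct=Rct,ct=ct)
print(proj((K,R,t),o["tcp_pos"]))
for name,m,tp in (("round",[550,32,46],[544,30]),("square",[529,-236,41],[524,-230])):
  pad=np.array([496,-12]) if name=="round" else np.array([483,-184])
  out=np.array(m[:2])-pad; a0=np.arctan2(out[1],out[0]); best=[]
  for da in np.radians([-60,-40,-20,0,20,40,60]):
   for el in np.radians([20,30,40,50]):
    for d in (220,270,320):
     for roll in np.radians(np.arange(0,360,30)):
      a=a0+da
      P=np.array(m)+d*np.array([np.cos(a)*np.cos(el),np.sin(a)*np.cos(el),np.sin(el)])
      f=(np.array(m)-P)/d; r=np.cross(f,[0,0,1]); r/=np.linalg.norm(r); dn=np.cross(f,r)
      Rc=np.array([r,dn,f]); Rc=Ro.from_rotvec([0,0,roll]).as_matrix()@Rc
      Tt=Rc.T@Rct; tcp=P-Tt@ct
      if tcp[2]<150 or Tt[2,0]>-0.3: continue
      q=kin.ik(tcp,Ro.from_matrix(Tt).as_rotvec())
      if q is None: continue
      best.append((abs(np.degrees(da))+np.degrees(el),np.degrees(da),np.degrees(el),d,np.degrees(roll),tcp.round(),Tt[:,0].round(2)))
  best.sort(key=lambda b:b[0]); print(name,len(best))
  for b in best[:8]:print(*b)
E
```

```text
[[330.34533215   0.         323.34994878]
 [  0.         330.34533215 199.38327596]
 [  0.           0.           1.        ]] [[ 0.     1.    -0.   ]
 [-0.271  0.     0.963]
 [ 0.963 -0.     0.271]] [-170.3   -0.4  -77.4] [[ 0.    0.37  0.93]
 [ 0.    0.93 -0.37]
 [-1.    0.    0.  ]]
[324.03847207 250.25104601]
round 56
40.0 0.0 40.0 320 150.0 [609.  98. 152.] [-0.37 -0.48 -0.8 ]
40.0 0.0 40.0 320 180.0 [616.  86. 155.] [-0.44 -0.36 -0.83]
40.0 0.0 40.0 320 210.00000000000003 [627.  76. 152.] [-0.54 -0.27 -0.8 ]
50.0 0.0 50.0 320 119.99999999999999 [593.  99. 159.] [-0.25 -0.51 -0.82]
50.0 0.0 50.0 320 150.0 [594.  86. 165.] [-0.26 -0.38 -0.89]
50.0 0.0 50.0 320 180.0 [601.  73. 168.] [-0.32 -0.26 -0.91]
50.0 0.0 50.0 320 210.00000000000003 [612.  64. 165.] [-0.43 -0.17 -0.89]
50.0 0.0 50.0 320 239.99999999999997 [625.  61. 158.] [-0.55 -0.14 -0.82]
square 35
50.0 0.0 50.0 320 119.99999999999999 [ 597. -276.  154.] [-0.52  0.23 -0.82]
50.0 0.0 50.0 320 150.0 [ 584. -278.  160.] [-0.39  0.24 -0.89]
50.0 0.0 50.0 320 180.0 [ 572. -285.  163.] [-0.27  0.31 -0.91]
50.0 0.0 50.0 320 210.00000000000003 [ 563. -297.  160.] [-0.19  0.42 -0.89]
50.0 0.0 50.0 320 239.99999999999997 [ 561. -310.  153.] [-0.17  0.54 -0.82]
70.0 -20.0 50.0 320 119.99999999999999 [ 580. -297.  154.] [-0.41  0.39 -0.82]
70.0 -20.0 50.0 320 150.0 [ 567. -294.  160.] [-0.29  0.36 -0.89]
70.0 -20.0 50.0 320 180.0 [ 552. -297.  163.] [-0.15  0.38 -0.91]
```

```bash
cat > look.py <<'E'
from h import *
def lookpose(m,a,el,d,roll):
    z=np.load("wc.npz"); Rct=z["Rct"];ct=z["ct"]; m=np.array(m,float)
    P=m+d*np.array([np.cos(a)*np.cos(el),np.sin(a)*np.cos(el),np.sin(el)])
    f=(m-P)/d; r=np.cross(f,[0,0,1]); r/=np.linalg.norm(r); dn=np.cross(f,r)
    Rc=Ro.from_rotvec([0,0,roll]).as_matrix()@np.array([r,dn,f])
    T=Rc.T@Rct; return P-T@ct, Ro.from_matrix(T).as_rotvec()
def snap(name):
    c=cam(); im=viewer.read_camera("wrist"); cv2.imwrite(f"pics/{name}.png",im[:,:,::-1])
    np.savez(f"pics/{name}.npz",K=c[0],R=c[1],t=c[2])
    for n in ["pad_round_top","pad_square_top","tip_round","tip_square","mark_round","mark_square"]:
        for d in viewer.pinpoint(n,"wrist")[:2]:
            X=c[1].T@(np.array(d["at"])-c[2]); print(n,round(d["confidence"],2),X.round(1),proj(c,X).round())
E
python3 - <<'E'
from look import *
a=np.arctan2(44,54)
p,r=lookpose([550,32,46],a,np.radians(40),320,np.pi)
robot.movep(p+[0,0,80],r); robot.servo_line(p)
snap("r1"); print(robot.observe()["t"])
E
python3 - <<'E'
import cv2
im=cv2.imread("pics/r1.png");cv2.imwrite("pics/r1z.png",cv2.resize(cv2.rotate(im[100:300,200:440],cv2.ROTATE_180),None,fx=3,fy=3,interpolation=cv2.INTER_CUBIC))
E
```

```text
pad_round_top 0.92 [495.6 -13.4  80.1] [324. 265.]
pad_square_top 0.78 [ 478.1 -181.5   79.3] [413. 308.]
pad_square_top 0.44 [488.5  -7.4  78.1] [316. 264.]
tip_round 0.7 [541.4  29.5  71.3] [320. 223.]
tip_round 0.34 [528.2 153.5  -3.2] [206. 115.]
mark_round 0.64 [548.7  28.   46.9] [326. 200.]
5.4167
```

View pics/r1z.png

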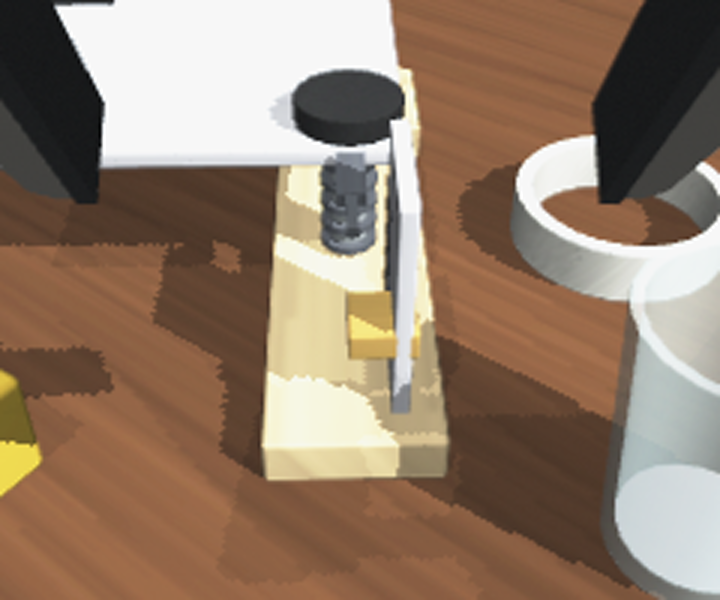

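View pics/r1.png

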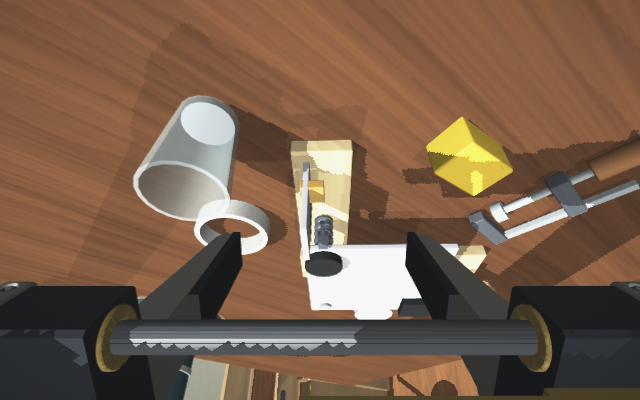

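```bash
cat > ov.py <<'E'
import cv2,numpy as np,sys
def model(mx,my,yaw,side,dep):
    c,s=np.cos(yaw),np.sin(yaw)
    M=lambda x,y,z: np.array([mx+c*x-s*y,my+s*x+c*y,z])
    u=np.array([1,side])/2**.5; v=np.array([-u[1],u[0]]) 
    if v[0]>0: v=-v   # v toward robot side
    pc=np.array([0,85*side])
    P=lambda a,b,z: M(*(pc+a*u+b*v),z)
    L=[]
    th=np.linspace(0,2*np.pi,40)
    if side>0: L.append([P(20*np.cos(t),20*np.sin(t),84) for t in th])
    else: L.append([P(a,b,84) for a,b in ((20,20),(20,-20),(-20,-20),(-20,20),(20,20))])
    L.append([P(40,0,70),P(64,0,70)])
    zm=70-dep
    for z in (zm-5,zm+5): L.append([P(a,b,z) for a,b in ((70,11),(92,11),(92,-11),(70,-11),(70,11))])
    return L
def draw(name,args,k=3,box=(200,100,440,300),rot=True):
    im=cv2.imread(f"pics/{name}.png"); z=np.load(f"pics/{name}.npz")
    x0,y0,x1,y1=box
    b=cv2.resize(im[y0:y1,x0:x1],None,fx=k,fy=k,interpolation=cv2.INTER_CUBIC)
    for l in model(*args):
        q=[]
        for X in l:
            p=z["K"]@(z["R"]@X+z["t"]); q.append(((p[:2]/p[2]+.5-[x0,y0])*k))
        cv2.polylines(b,[np.array(q).round().astype(np.int32)],False,(0,0,255),1)
    if rot:b=cv2.rotate(b,cv2.ROTATE_180)
    return b
E
python3 - <<'E'
from ov import *
r=np.array([496,-12.2]); s=np.array([482,-184]); m=(r+s)/2; d=r-s
yaw=-np.arctan2(d[0],d[1]); print(m,yaw)
cv2.imwrite("pics/r1o.png",draw("r1",(*m,yaw,1,23.5)))
E
```

```text
[489.  -98.1] -0.08131043801949833
```

View pics/r1o.png

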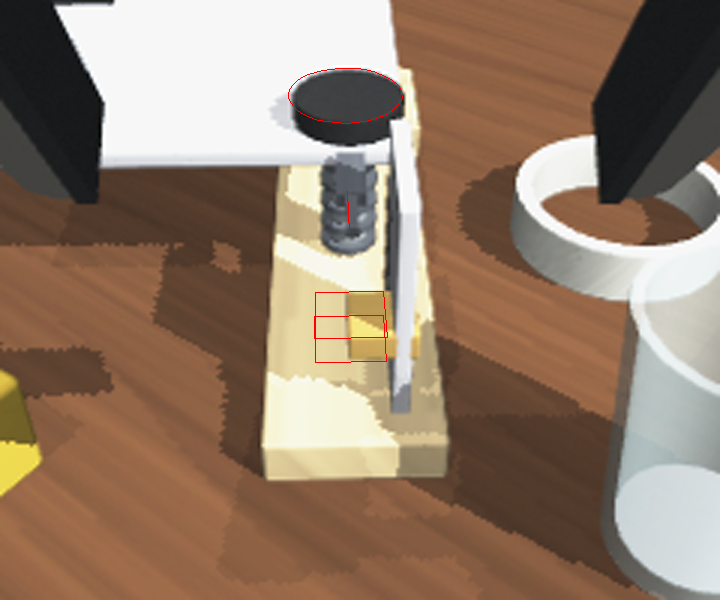

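```bash
python3 - <<'E'
from ov import *
a=draw("r1",(489,-98.1,-.081,1,23.5),k=10,box=(290,170,345,275))
b=cv2.rotate(cv2.resize(cv2.imread("pics/r1.png")[170:275,290:345],None,fx=10,fy=10,interpolation=cv2.INTER_NEAREST),cv2.ROTATE_180)
c=np.hstack([b,a]); cv2.imwrite("pics/r1p.png",cv2.resize(c,None,fx=.57,fy=.57))
E
```

```text
(no output)
```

View pics/r1p.png

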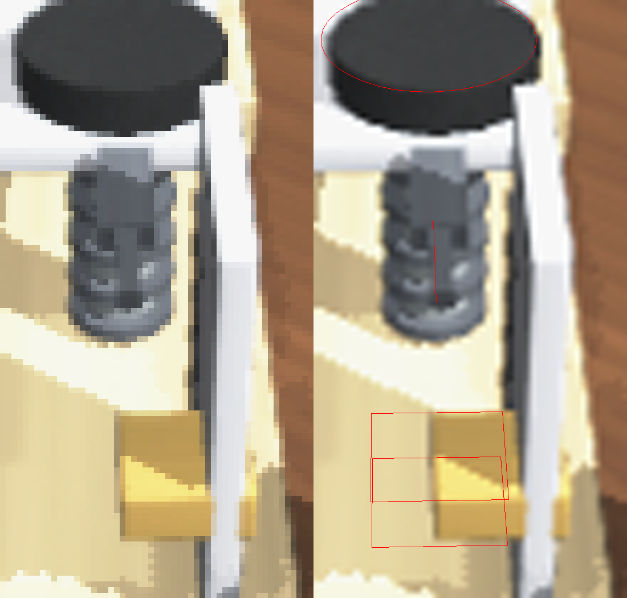

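```bash
python3 - <<'E'
from look import *
from ov import draw
a=np.arctan2(-52,46)
p,r=lookpose([529,-236,41],a,np.radians(50),320,np.pi)
o=robot.observe()
robot.servo_line(o["tcp_pos"]+[0,0,100],feed=250); robot.movep(p+[0,0,60],r); robot.servo_line(p)
snap("s1"); print(robot.observe()["t"])
cv2.imwrite("pics/s1o.png",draw("s1",(489,-98.1,-.081,-1,28.5),k=3))
a=draw("s1",(489,-98.1,-.081,-1,28.5),k=10,box=(290,170,345,275))
b=cv2.rotate(cv2.resize(cv2.imread("pics/s1.png")[170:275,290:345],None,fx=10,fy=10,interpolation=cv2.INTER_NEAREST),cv2.ROTATE_180)
cv2.imwrite("pics/s1p.png",cv2.resize(np.hstack([b,a]),None,fx=.57,fy=.57))
E
```

```text
pad_square_top 0.97 [ 481.1 -183.4   81.6] [323. 277.]
pad_square_top 0.65 [ 347.8 -244.3   -0.5] [432. 245.]
tip_square 0.93 [ 522.4 -228.6   71.7] [322. 227.]
tip_square 0.59 [ 3.487e+02 -2.417e+02  1.000e-01] [430. 246.]
mark_square 0.9 [ 526.3 -235.2   41.6] [324. 200.]
8.3083
```

View pics/s1o.png

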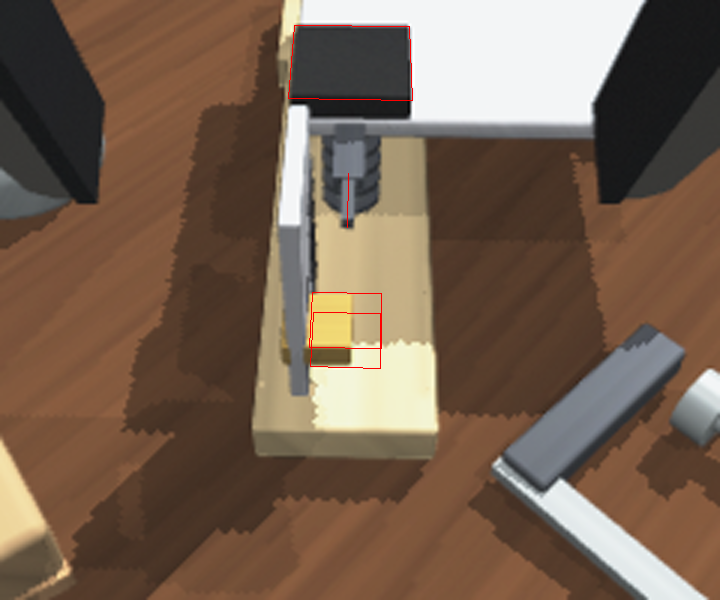

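View pics/s1p.png

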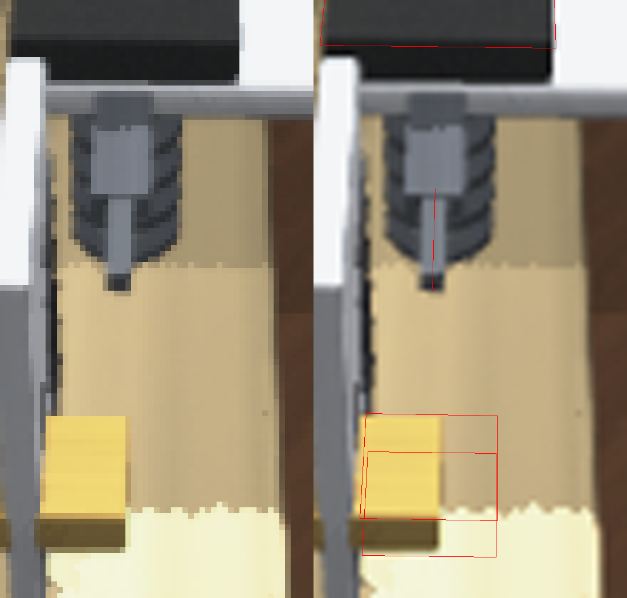

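```bash
cat > press.py <<'E'
from look import *
yaw=-.081; m0=np.array([489.,-98.1])
def setup(side):
    c,s=np.cos(yaw),np.sin(yaw); W=np.array([[c,-s],[s,c]])
    u=W@(np.array([1,side])/2**.5); pad=m0+W@np.array([0,85*side])
    p=pad+6*u
    cands=[]
    for sg in (-1,1):
        z=np.array([*(sg*u),0]); x=np.array([0,0,-1.]); y=np.cross(z,x)
        r=Ro.from_matrix(np.stack([x,y,z],1)).as_rotvec()
        q=kin.ik([*p,60],r); q2=kin.ik([*p,160],r); print(sg,q,q2)
        if q is not None and q2 is not None: cands.append((sg,r))
    return p,cands,u,pad
E
python3 - <<'E'
from press import *
np.set_printoptions(precision=2,suppress=True)
for s in (1,-1): setup(s)
E
```

```text
-1 [-0.58  0.52  0.66  2.11 -0.51  0.67 -0.44] [-0.71  0.35  0.81  2.05 -0.33  0.87 -0.58]
1 [ 0.89  0.99 -1.33  2.02  1.11  1.14  1.32] [ 0.92  0.71 -1.32  1.96  0.78  1.12  1.55]
-1 [-0.44  0.69  0.99  2.07 -0.81  0.83 -1.4 ] [-0.58  0.55  1.16  2.02 -0.61  0.98 -1.54]
1 [ 0.13  0.48  0.22  2.04 -0.17  0.64  1.16] [ 0.02  0.32  0.35  1.99 -0.14  0.85  1.14]
```

```bash
python3 - <<'E'
from press import *
p,c,u,pad=setup(1); r=[k for sg,k in c if sg==-1][0]
o=robot.observe(); robot.servo_line(o["tcp_pos"]+[0,0,60],feed=250)
grip(0.0,20)
robot.movep([*p,180],r); robot.servo_line([*p,95],feed=80); robot.hold(.2)
o=robot.observe(); f0=o["contact_force"][2]; print("free",o["tcp_pos"],o["contact_force"],o["grip_width"])
for z in (88,86,85,84,83,82,81,80):
    robot.servo_line([*p,z],feed=20); robot.hold(.05)
    o=robot.observe(); print(z,o["tcp_pos"].round(2),round(o["contact_force"][2]-f0,2))
snap("r2"); print(robot.observe()["t"])
E
```

```text
-1 [-0.5802862   0.52076755  0.66360087  2.10867934 -0.51292823  0.67450659
 -0.43630887] [-0.71216658  0.35259888  0.80690773  2.05339434 -0.33325014  0.86698109
 -0.58302437]
1 [ 0.89191772  0.99433792 -1.33179254  2.02082726  1.10993307  1.14195974
  1.31954168] [ 0.922023    0.71121364 -1.31539202  1.95986782  0.78003076  1.11524985
  1.54780875]
free [500.71959665  -9.38260015  95.3877618 ] [-0.27459458  0.23396287  0.24307023] 0.007228294188340248
88 [500.43  -9.58  87.94] -0.09
86 [500.44  -9.49  85.97] 0.04
85 [500.45  -9.51  84.99] -1.48
84 [500.55  -9.5   84.02] -0.53
83 [500.67  -9.5   83.18] 3.05
82 [500.7   -9.42  82.1 ] 3.17
81 [500.77  -9.36  81.11] 3.79
80 [500.8   -9.32  80.12] 4.33
tip_round 0.67 [538.6  29.8  63.6] [315. 146.]
tip_round 0.53 [524.  151.7  -2.6] [170.  37.]
mark_round 0.83 [547.3  30.   49.5] [325. 132.]
mark_round 0.53 [525.7 149.1  -2.8] [175.  38.]
15.6
```

View pics/r2.png

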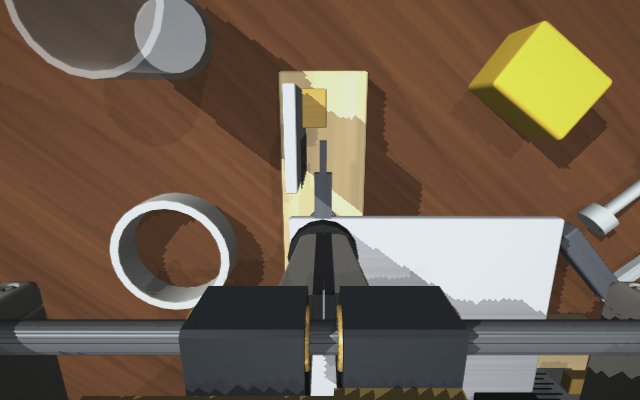

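```bash
python3 - <<'E'
from press import *
p=np.array([500.4,-9.5]); p=setup(1)[0]
for z in (76,72.5,70.5):
    robot.servo_line([*p,z],feed=12); robot.hold(.05)
    o=robot.observe(); print(z,o["tcp_pos"].round(2),o["contact_force"].round(2))
snap("r3"); print(robot.observe()["t"])
from ov import draw
z=np.load("pics/r3.npz")
im=cv2.imread("pics/r3.png")[80:230,260:380]; cv2.imwrite("pics/r3z.png",cv2.resize(im,None,fx=4,fy=4,interpolation=cv2.INTER_NEAREST))
u=setup(1)[2];pad=setup(1)[3]
for zz in (44,46,48,50): print(zz,proj((z["K"],z["R"],z["t"]),[*(pad+u*64),zz]))
E
```

```text
-1 [-0.57770923  0.51981616  0.66017083  2.1085353  -0.51009296  0.67369802
 -0.43896718] [-0.71267097  0.35276601  0.80757844  2.05341902 -0.3336062   0.86706135
 -0.58266276]
1 [ 0.04842079  0.45422192 -0.11629017  2.06892934  0.08737252  0.62291761
  2.14800239] [-0.0536342   0.28724517  0.00669766  2.01450581 -0.00254856  0.83984938
  2.2296849 ]
76 [500.93  -9.25  76.1 ] [3.44 3.49 4.72]
72.5 [501.07  -9.2   72.74] [3.76 3.49 6.33]
70.5 [501.11  -9.23  70.79] [3.5  3.6  6.89]
tip_round 0.63 [542.2  29.8  52.1] [319. 141.]
mark_round 0.57 [548.6  32.   46.1] [324. 129.]
mark_square 0.58 [ 526.3 -234.4   38.8] [573. 385.]
17.3417
-1 [-0.57745553  0.519723    0.65983336  2.10852111 -0.50981416  0.67361888
 -0.43922859] [-0.71460404  0.35340978  0.81015075  2.05351349 -0.33497419  0.86737079
 -0.58127355]
1 [ 0.06069859  0.45528121 -0.13112127  2.06811638  0.09856889  0.62389604
  2.13791008] [-0.04024817  0.28782154 -0.00896652  2.01364066  0.00341763  0.84014429
  2.22406784]
-1 [-0.57745553  0.519723    0.65983336  2.10852111 -0.50981416  0.67361888
 -0.43922859] [-0.71460404  0.35340978  0.81015075  2.05351349 -0.33497419  0.86737079
 -0.58127355]
1 [ 0.06069859  0.45528121 -0.13112127  2.06811638  0.09856889  0.62389604
  2.13791008] [-0.04024817  0.28782154 -0.00896652  2.01364066  0.00341763  0.84014429
  2.22406784]
44 [324.32964246 138.45002601]
46 [324.34014027 138.7669393 ]
48 [324.35084996 139.09024886]
50 [324.36177801 139.42015031]
```

View pics/r3z.png

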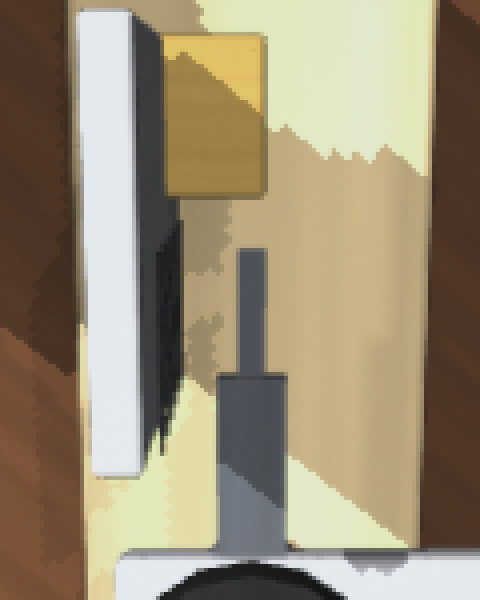

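```bash
python3 - <<'E' | grep -v "^-1\|^1 \|^ [-0-9 ]"
from press import *
p=setup(1)[0]
robot.servo_line([*p,68.4],feed=10); robot.hold(.4)
o=robot.observe(); print(o["tcp_pos"].round(2),o["contact_force"].round(2),o["t"])
snap("r4")
v=cam("scene"); im=viewer.read_camera("scene"); cv2.imwrite("pics/sc4.png",im[:,:,::-1])
for n in("tip_round","mark_round"):
    for d in viewer.pinpoint(n,"scene")[:1]: print(n,d["confidence"],(v[1].T@(np.array(d["at"])-v[2])).round(1))
cv2.imwrite("pics/sc4z.png",cv2.resize(im[170:230,255:325,::-1],None,fx=10,fy=10,interpolation=cv2.INTER_CUBIC))
robot.hold(.8); o=robot.observe(); print(o["tcp_pos"].round(2),o["contact_force"].round(2),o["t"])
E
```

```text
[501.11  -9.26  68.76] [2.67 4.03 7.87] 18.1
tip_round 0.9 [538.4  28.   49.6] [317. 148.]
mark_round 0.88 [547.8  32.6  49.3] [322. 130.]
mark_square 0.54 [ 525.7 -235.2   38.4] [575. 388.]
tip_round 0.97 [546.9  25.5  52.6]
mark_round 0.55 [547.1  30.4  46.8]
[501.09  -9.27  68.76] [3.68 3.49 7.54] 19.4
```

View pics/sc4z.png

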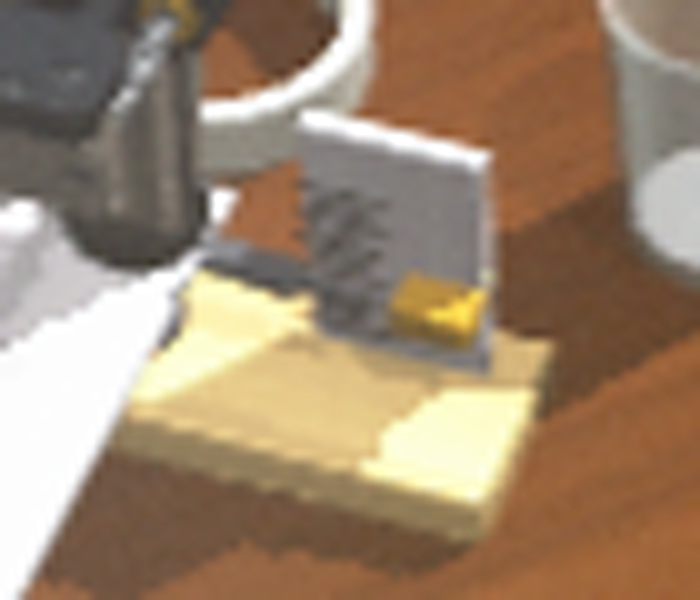

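```bash
python3 - <<'E' | grep -v "^-1\|^1 \|^ [-0-9 ]"
from press import *
_,_,u,pad=setup(1); c=cam("scene"); im=cv2.imread("pics/sc4.png")
k=16; x0,y0=270,188
b=cv2.resize(im[y0:y0+36,x0:x0+40],None,fx=k,fy=k,interpolation=cv2.INTER_NEAREST)
th0=None
def pt(a,th,h=0): # a distance from axis along u, h above midplane
    d=a*np.cos(th)+h*np.sin(th); z=70-a*np.sin(th)+h*np.cos(th)
    return [*(pad+u*(d-120)),z]
for dep,col in ((20,(0,255,0)),(24,(0,0,255)),(28,(255,0,0))):
    th=np.arcsin(dep/184)
    q=np.array([(proj(c,pt(a,th))+.5-[x0,y0])*k for a in (135,184)]).round().astype(int)
    cv2.line(b,tuple(map(int,q[0])),tuple(map(int,q[1])),col,1)
w=np.array([-u[1],u[0]]); 
if w[0]>0:w=-w
for z in (41.7,51.7):
    q=[(proj(c,[*(pad+u*70+w*(-0),z])+.5-[x0,y0])*k, (proj(c,[*(pad+u*92),z])+.5-[x0,y0])*k]
    cv2.line(b,tuple(map(int,q[0])),tuple(map(int,q[1])),(255,255,0),1)
cv2.imwrite("pics/sc4o.png",b)
E
```

```text
File "<stdin>", line 16
    q=[(proj(c,[*(pad+u*70+w*(-0),z])+.5-[x0,y0])*k, (proj(c,[*(pad+u*92),z])+.5-[x0,y0])*k]
                                   ^
SyntaxError: closing parenthesis ']' does not match opening parenthesis '('
```

```bash
cat > sov.py <<'E'
from press import *
import sys
def sov(name,side,x0,y0,deps,zm,out):
    _,_,u,pad=setup(side); c=cam("scene"); im=cv2.imread(name)
    k=16
    b=cv2.resize(im[y0:y0+36,x0:x0+40],None,fx=k,fy=k,interpolation=cv2.INTER_NEAREST)
    P=lambda X: tuple(map(int,((proj(c,X)+.5-[x0,y0])*k).round()))
    def pt(a,th):
        return [*(pad+u*(a*np.cos(th)-120)),70-a*np.sin(th)]
    for dep,col in zip(deps,((0,255,0),(0,0,255),(255,0,0))):
        th=np.arcsin(dep/184); cv2.line(b,P(pt(135,th)),P(pt(184,th)),col,1)
    for z in (zm-5,zm+5): cv2.line(b,P([*(pad+u*70),z]),P([*(pad+u*92),z]),(255,255,0),1)
    cv2.imwrite(out,b)
E
python3 -c "
from sov import *
sov('pics/sc4.png',1,270,188,(20,24,28),46.7,'pics/sc4o.png')" >/dev/null
```

```text
(no output)
```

View pics/sc4o.png

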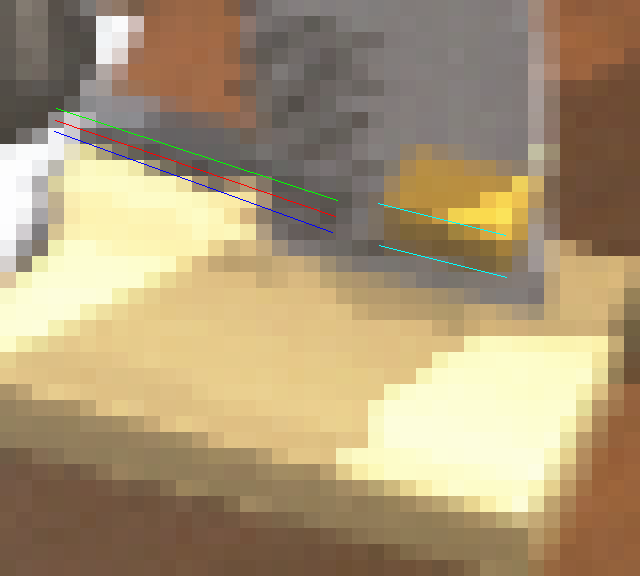

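```bash
python3 - <<'E' | grep -v "^-1\|^1 \|^ [-0-9 ]"
from press import *
p=setup(1)[0]
robot.servo_line([*p,67.8],feed=10); robot.hold(1.4)
o=robot.observe(); print(o["tcp_pos"].round(2),o["contact_force"].round(2),o["t"])
robot.servo_line([*p,100],feed=50); robot.hold(.3)
snap("r5")
robot.servo_line([*p,170],feed=150)
p2,c,_,_=setup(-1); 
for s,k in c: print("s",s,kin.ik([*p2,170],k))
print(robot.observe()["t"])
im=cv2.imread("pics/r5.png"); 
E
```

```text
[501.1   -9.27  68.16] [3.16 3.46 8.64] 21.05
pad_round_top 0.72 [537.4  30.4  70.2] [314. 143.]
tip_round 0.91 [536.8  31.6  70.7] [312. 143.]
tip_square 0.96 [ 527.7 -229.3   69.9] [573. 381.]
mark_round 0.97 [546.   28.8  45.7] [325. 131.]
mark_round 0.35 [495.3 -10.4  85.7] [320. 244.]
mark_square 0.8 [ 525.4 -236.8   40.4] [551. 359.]
s -1 [-0.57983761  0.52386712  1.16133775  2.00914369 -0.58059266  0.99101353
s 1 [-0.1191809   0.32271523  0.50993731  1.986269   -0.20198242  0.88145014
23.1083
```

View pics/r5.png

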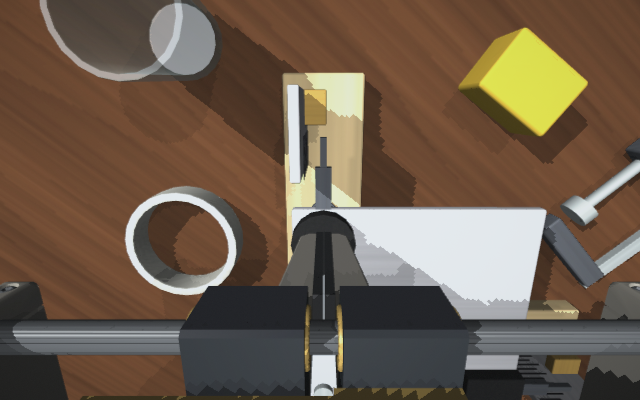

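```bash
python3 - <<'E' | grep -v "^-1\|^1 \|^ [-0-9 ]"
from press import *
p,c,u,pad=setup(-1); r=[k for sg,k in c if sg==-1][0]
robot.movep([*p,170],r); robot.servo_line([*p,95],feed=100); robot.hold(.2)
o=robot.observe(); print("free",o["tcp_pos"].round(2),o["contact_force"].round(2))
for z in (85,83,80,76,72,68,66):
    robot.servo_line([*p,z],feed=15); robot.hold(.05)
    o=robot.observe(); print(z,o["tcp_pos"].round(2),o["contact_force"].round(2))
robot.hold(.2); snap("s2")
v=cam("scene"); im=viewer.read_camera("scene"); cv2.imwrite("pics/sc5.png",im[:,:,::-1])
for n in("tip_square","mark_square"):
    for d in viewer.pinpoint(n,"scene")[:2]:
        X=(v[1].T@(np.array(d["at"])-v[2])); print(n,d["confidence"],X.round(1),proj(v,X).round())
print(robot.observe()["t"])
E
python3 -c "
from sov import *
sov('pics/sc5.png',-1,175,222,(25,28.5,32),41.5,'pics/sc5o.png')" >/dev/null
```

```text
free [ 486.4  -187.4    95.49] [0.21 0.18 0.02]
85 [ 486.06 -187.44   85.05] [-0.14  0.28 -0.06]
83 [ 486.3  -187.61   83.24] [ 0.76 -0.71  3.37]
80 [ 486.39 -187.81   80.19] [ 1.97 -2.9   4.53]
76 [ 486.55 -187.94   76.26] [ 2.64 -2.6   4.2 ]
72 [ 486.64 -188.03   72.4 ] [ 2.57 -3.04  5.8 ]
68 [ 486.66 -188.01   68.5 ] [ 2.07 -2.94  7.7 ]
66 [ 486.64 -188.     66.54] [ 3.2  -3.08  8.1 ]
tip_square 0.83 [ 527.5 -229.    47.6] [314. 139.]
mark_square 0.76 [ 526.5 -235.2   38.9] [322. 131.]
tip_square 0.67 [ 519.8 -229.    46.9] [194. 234.]
tip_square 0.45 [409.1  59.8  -1.9] [278. 178.]
29.1583
```

View pics/sc5o.png

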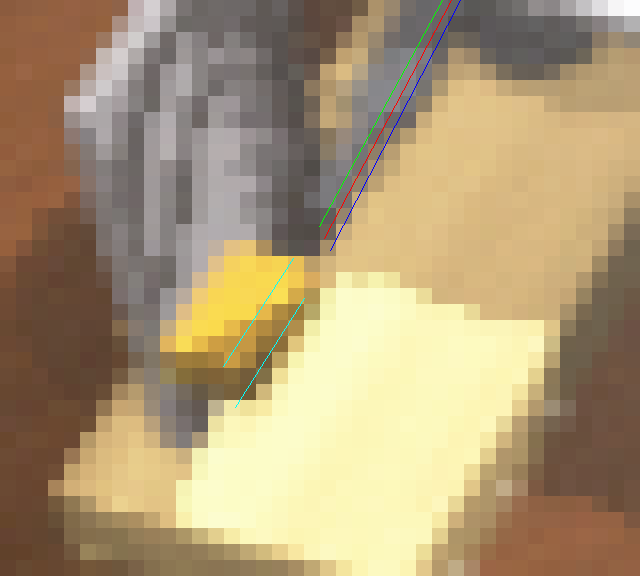

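View pics/s2.png

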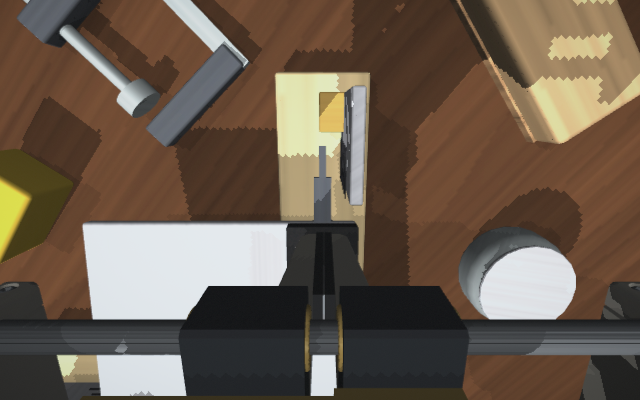

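```bash
python3 -c "
from sov import *
sov('pics/a_scene.png',-1,175,215,(0,3.5,-3.5),41.5,'pics/a5o.png')
sov('pics/sc5.png',-1,175,215,(21,24.5,28),41.5,'pics/b5o.png')
a=cv2.imread('pics/a5o.png');b=cv2.imread('pics/b5o.png');cv2.imwrite('pics/ab5.png',np.hstack([a[:,240:],b[:,240:]]))
" >/dev/null
```

```text
(no output)
```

View pics/ab5.png

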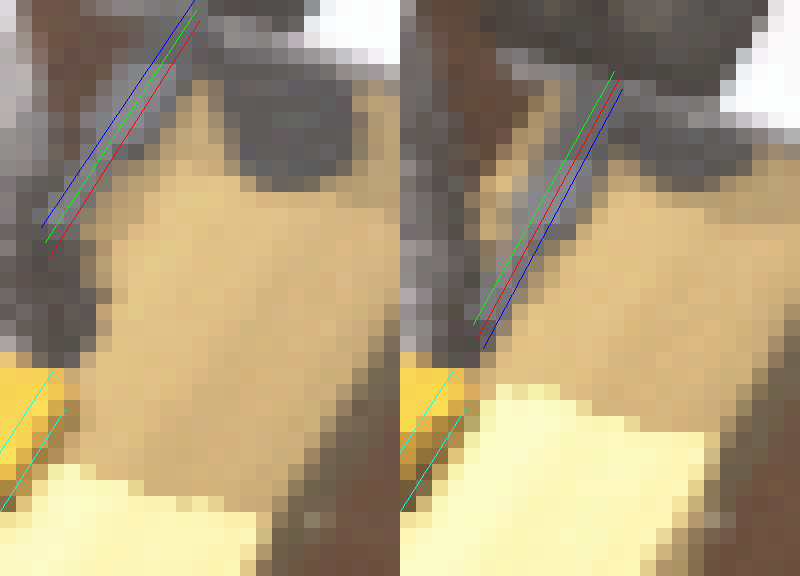

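```bash
python3 - <<'E' | grep -v "^-1\|^1 \|^ [-0-9 ]"
from press import *
p=setup(-1)[0]
robot.servo_line([*p,64.2],feed=10); robot.hold(.5)
o=robot.observe(); print(o["tcp_pos"].round(2),o["contact_force"].round(2),o["t"])
snap("s3")
v=cam("scene"); im=viewer.read_camera("scene"); cv2.imwrite("pics/sc6.png",im[:,:,::-1])
for n in("tip_square","mark_square"):
    for d in viewer.pinpoint(n,"scene")[:1]:
        X=(v[1].T@(np.array(d["at"])-v[2])); print(n,d["confidence"],X.round(1))
robot.hold(1.0)
E
python3 -c "
from sov import *
sov('pics/sc6.png',-1,175,215,(24,28,32),41.5,'pics/b6o.png')
" >/dev/null
```

```text
[ 486.65 -187.92   64.81] [ 2.81 -1.91  8.56] 29.9917
tip_square 0.7 [ 522.2 -228.8   46.5] [321. 146.]
mark_square 0.57 [ 529.4 -235.7   41. ] [319. 127.]
tip_square 0.57 [ 522.5 -228.2   43.8]
mark_square 0.56 [ 529.2 -236.2   37.7]
```

View pics/b6o.png

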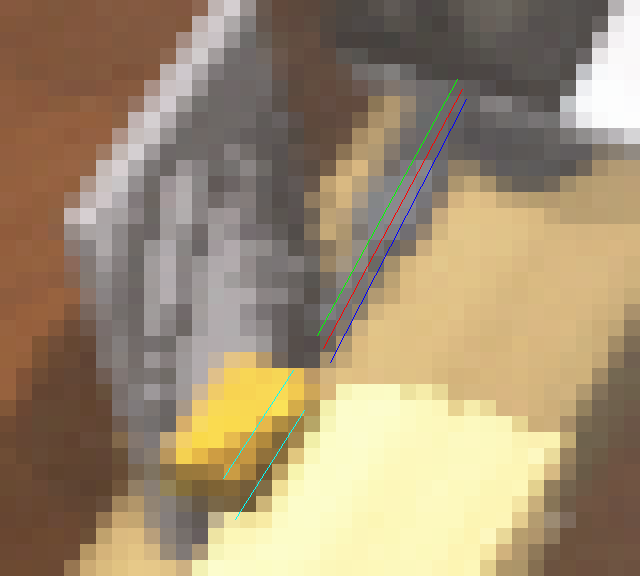

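```bash
python3 - <<'E' | grep -v "^-1\|^1 \|^ [-0-9 ]"
from press import *
p=setup(-1)[0]
robot.servo_line([*p,63.6],feed=10); robot.hold(1.4)
o=robot.observe(); print(o["tcp_pos"].round(2),o["contact_force"].round(2),o["t"])
robot.servo_line([*p,100],feed=50); robot.hold(.2)
robot.servo_line([*p,200],feed=150); robot.hold(.3); snap("end")
v=cam("scene"); im=viewer.read_camera("scene"); cv2.imwrite("pics/end_sc.png",im[:,:,::-1])
for n in("tip_round","tip_square","mark_round","mark_square","tumbler","yellow_block","sanding_block","tape_roll","wax_tin","loose_clamp"):
    for d in viewer.pinpoint(n,"scene")[:1]:
        X=(v[1].T@(np.array(d["at"])-v[2])); print(n,round(d["confidence"],2),X.round(1))
print(robot.observe()["t"],robot.observe()["contact_force"])
E
```

```text
[ 486.63 -187.93   64.21] [ 1.59 -1.63  8.7 ] 33.1417
pad_round_top 0.72 [497.1 -10.1  81.9] [199. 316.]
pad_round_top 0.57 [ 526.8 -231.    71.4] [319. 125.]
pad_square_top 0.57 [ 482.7 -182.6   83.8] [321. 200.]
tip_round 0.88 [541.8  30.1  71.5] [145. 312.]
tip_round 0.41 [ 348.3 -244.7    2.8] [444. 214.]
tip_square 0.75 [ 526.6 -229.    68.3] [317. 127.]
tip_square 0.71 [526.5 151.   -3.6] [136. 344.]
mark_round 0.73 [546.8  29.7  48. ] [153. 296.]
mark_round 0.55 [524.9 148.8  -3.7] [138. 344.]
mark_square 0.87 [ 528.8 -238.1   37.5] [322. 116.]
mark_square 0.18 [489.9  -8.1  79.3] [205. 320.]
tip_round 0.81 [546.6  29.6  73.1]
tip_square 0.6 [ 520.4 -226.1   70.7]
mark_round 0.47 [549.2  31.   47.7]
mark_square 0.61 [ 527.  -234.5   39.5]
tumbler 0.57 [526.3 150.8  -2.1]
yellow_block 0.66 [658.9 -57.7   5.2]
sanding_block 0.76 [ 459.1 -363.8    2.4]
tape_roll 0.77 [405.1  57.    3. ]
wax_tin 0.92 [ 353.8 -241.7   -0.5]
loose_clamp 0.98 [ 671.6 -239.2   -2. ]
36.2333 [ 0.32226365 -0.68381751 -0.4116113 ]
```

View pics/end_sc.png

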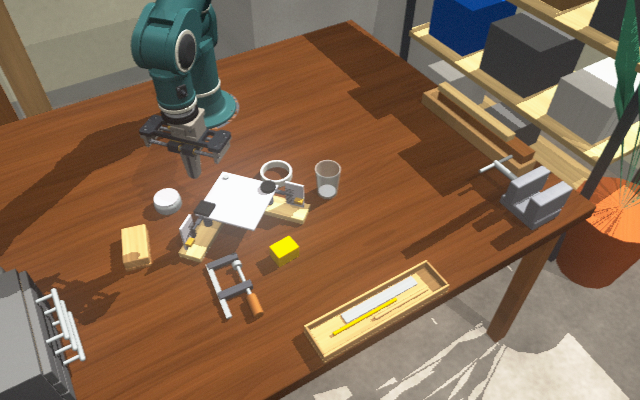

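The arm is clear at about (190,160). The plate lies level at (235,200), with both pointers back up and everything else in its original place.

```bash
python3 -c "
from cell import robot
robot.job_done()"
```

```text
the job is handed in; nothing more can be done
```

I pressed the round-pad corner, then the square-pad corner, with the closed fingertips, and handed the job in at about 36 s of the 58 s allowed. No verdict is reported, so whether each pointer stood level with its marker rests on my own measurements.

| Corner | Marker below rest height | Final pointer depth (my estimate) | Final hold |
|---|---|---|---|
| Round | about 23 mm | 23–25 mm | 1.4 s, about 8.6 N |
| Square | about 28.5 mm | 28–31 mm | 1.4 s, about 8.7 N |

Each corner also had a hold of at least 1 s slightly higher up, just before its final one.

**Disagreement:** depths worked out from the tool height came out 2–4 mm deeper than the overlays on the scene picture, and the pinpoint readings were shallower still. One round-pad pinpoint reading, taken during the higher hold, put the tip about 1 mm above the marker's upper edge. I aimed so that both the tool-height and overlay figures fell within the marker's ±5 mm.

**Last checks:**
- **Pointers:** both tips read 68–73 mm (rest height is 70 mm).
- **Other things on the bench:** they read within about 6 mm of where they started, which is roughly detection noise.
- **Markers:** they read within about 5 mm of their first values, again roughly detection noise, so these readings alone cannot confirm the 4 mm limit. The fingers stayed over the pads and never came near the markers.
- **Robot:** it was clear of everything, with a wrist force under 1 N.

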